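# Load the reference slide and shut the spectrometer

## Robot

A 7-joint arm with a two-finger parallel gripper is mounted at the origin on a cart in front of the work surface, level with it; the furniture and walls round the work are solid. World frame = base frame: x ahead of the robot, y to its left, z up, the work surface at z = 0. Lengths are in m, angles in degrees, forces in N, time in s.
With the tool pointing down it reaches from about 0.425 to 0.95 m from the base axis. Payload 4.7 kg.
Tool frame: the origin (TCP) lies midway between the tips of the shut fingers; the grasp point (between the pads) lies 19 mm behind it; z points along the fingers, y is the line along which they close (so a half turn about z gives the same grasp; the last joint's range is limited). The gripper opens to 87 mm and grips with 3 to 60 N. Pads are 19 mm wide; open, the fingers measure 117 mm over their backs; the gripper's body (75 mm by 190 mm) begins 51 mm behind the grasp point.
Start: joints at [-76.198, 26.849, -2.785, 87.806, 1.381, 65.374, -4.715], TCP at [0.18, 0.651, 0.223] pointing down, gripper open.
Joint ranges: [-148.3, 148.3], [-19.14, 114.17], [-79.39, 73.82], [5.75, 140.21], [-59.74, 239.74], [12.07, 113.84], [-152.46, 152.46]. Speed limits (degrees/s): [147.25, 147.25, 180, 180, 180, 180, 180].

## Interface

Orientations are given as a 3x3 rotation matrix whose columns are the frame's x, y, z axes.
In Python, from cell import get_obs, cams, bot, spotter gives the robot as it stands.
- The arm moves only by the tool arm_command, never from a script. Its argument "moves" is a list of rows, each a list of 4 numbers: the shift along the tool's x, y, z in m, then the turn about the tool's z in rad. A call has 1 to 20 rows; each row shifts and turns the commanded pose from where the row before left it, along the tool's axes as they then stand; what a row does not reach is not made up. A row lasts 1/12 s, in which the tool goes at most 41.7 mm and 7.16 degrees, less where a joint would pass 70% of its speed; a pose out of reach is approached as far as the arm can. A call with a gripper value outside its range is refused whole. "gripper" is the opening in per cent of the stroke, from 0 (shut) to 100 (fully open), set as the call begins (left out, the last holds). The fingers move at their own pace and stop on an object; the grip force is fixed at half the most. Time passes only in rows, so rows that do not move let the fingers close. It gives the time, the measured TCP pose, the force, the opening and the grip force at its end, in the units of the state.
- get_obs(): the state, without advancing time (a new reading comes with each control period).
- cams.read_camera(name): name is "side" or "top"; returns a dict with "img" (384x512x3 uint8, red, green, blue), "z_map" (384x512 float32, m along the optical axis (not along the pixel's ray), 0 where there is no reading), "fx", "fy", "cx", "cy" (pixels), "k1" (the pictures are not rectified: a ray, as slopes to the right and down, at radius r is drawn at 1 + k1 r^2 times it, then the intrinsics apply), "R" (3x3) and "t" (3): a world point X has camera coordinates R X + t. Camera axes: x right, y down, z forward; pixel columns grow to the right and rows downward; lengths in m; the calibration is good to about 2 mm. A picture is of the moment at which its call begins.
- bot.hand_in(): hands the job in; it is judged then, once.
Trained networks look in the newest picture that a camera, given by its name, has taken for a name from the list of things; names that differ only in an ending like _2 or _b are one class to them, and where a whole thing is asked for, a point or a joint stands for the part that bears it (a point fixed in the world has none). Each returns a list of dicts, best first, with "p" (0 to 1); they miss things now and then, are a little off and sometimes report something else, mostly with a low value. They report only what shows in the picture. A call takes as long as a camera call.
- spotter.trace(label, camera): "mask" (384x512 bool, what is visible of it) and "box" ([left, top, right, bottom] in pixels, round what is visible of it).
The state is a dict: "time": time; "joints": joint angles; "qvel": joint speeds; "joint_efforts": joint torques, N m; "eef_pos": TCP position; "ee_rot": TCP orientation; "contact_force": force on the tool from outside, world axes, zero at the start; "wrist_torque": the same for the moment, N m; "grip_width": opening from 0.0 (shut) to 1.0 (fully open); "grasp_force": force on a finger pad.
Only numpy, scipy, OpenCV 4.12 (cv2) and the standard library are available. Lean on these libraries where they do the work, as an engineer would, in place of code of your own. Each camera call takes 0.05 s, during which the arm holds its last target. There are 200 camera calls.

## Task

Set the spectrometer up for its wavelength check. Lift the reference slide (the one with the round film window and the wide grip) out of the slide rack, slide it edgewise down the two grooves of the mount in the open sample compartment until it stands on the bottom, let go, then swing the lid over and press its front edge down until the catch snaps and the lid is fully shut. Leave the other two slides standing in the rack.

Things in the scene. Friction and masses are not known exactly. Their poses are not given: they have to be found in the camera images.
- film_slide: the reference slide: upright aluminium plate 56 wide (x) x 6 thick (y) x 78 mm high (z) with a round 30 mm film window in a square black frame; on top a black grip bar 42 (x) x 12 (y) x 24 mm (z). 90 g. Origin: middle of the plate's lower edge. May go in either way round. Starts standing in any one of the rack's three slots
- film_grip (a point): centre of the reference slide's grip bar, 90 mm above the slide's origin (18 mm below the top of the spectrometer once seated); axes as the slide's
- blank_slide: another slide in the rack: the same plate without a window, its grip only 18 mm wide (x), 12 thick, 24 high. Origin and axes as for the reference slide
- slit_slide: another slide in the rack: the same plate with a narrow upright slit, its grip only 18 mm wide (x), 12 thick, 24 high. Origin and axes as for the reference slide
- slide_rack: grey slotted block, fixed to the bench right of the spectrometer, 74 (x) x 126 (y) x 34 mm high. Three slots along its x at y = -45, 0, +45 mm, each 60 x 8 mm, 26 mm deep, floor 8 mm above the bench; slide x lies along rack x. Origin: centre of its underside. Yaw is near 90 degrees: the slides' faces look at the robot
- spectrometer: white bench-top spectrometer, fixed, 210 deep (x) x 240 wide (y) x 142 mm high, its front (-x) to the robot. Origin: centre of its underside on the bench. In its top the open sample compartment, 100 (x) x 140 mm (y), centred at x = -18 mm, y = 0; a grey lid hinged behind it. Left of it bottles stand on a tray, tops 0.38 m above the bench
- mount_seat (a point): bottom of the mount, 34 mm above the bench, where the middle of the slide's lower edge comes to stand; axes as the spectrometer's. Two upright channels face each other along x: groove bottoms 58 mm apart, grooves 8.4 mm wide (y), 50 mm high, mouths flared about 3 mm each way up to 58 mm above the seat. Slide x goes along spectrometer x.
- lid_hinge (a point): middle of the lid's hinge line, which runs along the spectrometer's y, 149 mm above the bench, 64 mm behind the mount in the spectrometer's x
- lid (a joint): lid angle, rad: 0 fully shut (level), 1.57 upright, 1.95 leaning back on its stop; starts open, 1.78 to 1.92. 240 g, damped, stays where left when near upright. Pushed forward (from behind, near its upper edge) past about 1.1 it sinks by its own weight and rests ajar on the catch at about 0.09; a push of 7 to 12 N down on its front edge then snaps it to 0
- lid_press (a point): on the lid's outer face (the upper one when shut) near its front edge, mid-width, 118 mm from the hinge line: press here. 155 mm above the bench when shut. While the lid is open this face looks away from the robot. z = outward normal. The lid is 12 mm thick, 156 wide (y), ends 132 mm from the hinge; a catch tab stands 23 mm off its inner face
- lid_lip (a point): middle of the outer edge of the lid's finger lip (70 wide in y, 8 mm thick), 146 mm from the hinge: the lid's highest point while open, about 290 mm above the bench. Behind it stand a computer and a monitor, with a wall shelf high above them

How it is judged (in metres and radians):
On the way, in this order (a step that is already met when the one before it is completed fails the run):
1. the reference slide stands on the bottom of the mount, in both grooves, while the lid is still open (x of film_slide in the frame of mount_seat between -0.005 and 0.005 m and y of film_slide in the frame of mount_seat between -0.004 and 0.004 m and z of film_slide in the frame of mount_seat between -0.004 and 0.003 m and angle between film_slide's own z axis and vertical below 0.08 rad and angle between the x axis of film_slide and the x axis of spectrometer, either way round below 0.1 rad and value of joint lid above 0.6 rad), for 0.2 s.
2. the lid is pressed past its catch (value of joint lid below 0.03 rad), for 0.2 s.
At the end, for the whole second after the job is handed in: the reference slide stands upright in both grooves on the bottom of the mount (3 mm in height, 5 mm along, 4 mm across), at rest and released; the lid is within 0.03 rad of fully shut, past its catch; the other two slides stand within 15 mm of where they were (x of film_slide in the frame of mount_seat between -0.005 and 0.005 m and y of film_slide in the frame of mount_seat between -0.004 and 0.004 m and z of film_slide in the frame of mount_seat between -0.004 and 0.003 m and angle between film_slide's own z axis and vertical below 0.08 rad and angle between the x axis of film_slide and the x axis of spectrometer, either way round below 0.1 rad and value of joint lid below 0.03 rad and linear speed of film_slide below 0.02 m/s and distance of each of blank_slide, slit_slide from where it was at the start of the episode below 0.015 m); the robot touches nothing.
It fails at once if one of the other slides is pulled out of its slot or knocked over (distance of any of blank_slide, slit_slide from where it was at the start of the episode above 0.03 m).
It also fails if it takes over 72 s, if anything falls off the work surface, if the arm or the gripper's body presses on something with over 40 N, if the wrist force passes 120 N, or if a joint passes its speed limit or range.

## Working session

There is one attempt and no reset: what is moved stays moved. The work goes in short steps, Python scripts to look and compute and a tool call to move; the robot and the scene stay as the last step left them, time stands still between calls to the robot, and variables do not carry over. Pictures are saved under pics/ and viewed, at most 10 in all, crops included, and the job is handed in when it is done.

Besides the shell and the picture viewer there is one more tool, called after "Call:" as name([rows], argument=value, ...), one row to a line, values as JSON. arm_command: Moves the arm, as the interface text tells. Its arguments: {"type":"object","properties":{"moves":{"type":"array"},"gripper":{"type":"number"}},"required":["moves"]}

```bash
mkdir -p pics; cat > h.py <<'E'
import numpy as np, cv2
from cell import get_obs, cams, bot, spotter
def pts(c):
    h,w=c["z_map"].shape; v,u=np.mgrid[0:h,0:w].astype(float)
    d=np.stack([(u-c["cx"])/c["fx"],(v-c["cy"])/c["fy"]],-1); s=d.copy()
    for _ in range(10): s=d/(1+c["k1"]*(s**2).sum(-1,keepdims=True))
    z=c["z_map"][...,None]; P=np.concatenate([s*z,z],-1)
    W=(P-np.array(c["t"]))@np.array(c["R"]); W[c["z_map"]<=0]=np.nan
    return W
E
python3 - <<'E'
from h import *
for n in ("side","top"):
    c=cams.read_camera(n); cv2.imwrite(f"pics/{n}0.png",cv2.resize(c["img"][...,::-1],(768,576))); W=pts(c); np.save(f"pics/{n}W.npy",W)
    print(n,"cam at",-np.array(c["R"]).T@np.array(c["t"]))
    for l in ("film_slide","blank_slide","slit_slide","slide_rack","spectrometer","lid"):
        for r in spotter.trace(l,n)[:2]:
            m=r["mask"]; w=W[m]; w=w[~np.isnan(w[:,0])]
            print(l,round(r["p"],2),np.round(r["box"]),m.sum(), np.round(np.percentile(w,[2,50,98],axis=0),3).tolist() if len(w) else "")
o=get_obs(); print(o["time"],o["eef_pos"],o["ee_rot"],o["contact_force"],o["grip_width"])
E
```

```text
side cam at [ 0.15797863 -0.81006467  0.58269292]
film_slide 0.89 [274. 236. 294. 291.] 660 [[0.47, -0.34, 0.035], [0.475, -0.318, 0.078], [0.482, -0.286, 0.113]]
blank_slide 0.64 [251. 244. 269. 295.] 583 [[0.427, -0.333, 0.005], [0.431, -0.312, 0.072], [0.463, -0.229, 0.113]]
blank_slide 0.31 [192.  81. 340. 268.] 16382 [[0.432, -0.233, 0.024], [0.553, -0.162, 0.135], [0.64, -0.01, 0.277]]
slit_slide 0.95 [299. 234. 319. 282.] 597 [[0.516, -0.346, 0.035], [0.52, -0.325, 0.073], [0.526, -0.291, 0.112]]
slide_rack 0.76 [240. 260. 323. 315.] 2267 [[0.413, -0.356, 0.005], [0.464, -0.339, 0.034], [0.532, -0.274, 0.037]]
spectrometer 0.78 [190.  81. 338. 264.] 16138 [[0.432, -0.233, 0.026], [0.553, -0.162, 0.136], [0.638, -0.012, 0.277]]
lid 0.87 [262.  82. 326. 168.] 3703 [[0.582, -0.181, 0.157], [0.602, -0.118, 0.226], [0.626, -0.033, 0.288]]
top cam at [ 0.3218606  -0.17415279  0.95901415]
film_slide 0.7 [286. 198. 314. 208.] 207 [[0.468, -0.337, 0.031], [0.475, -0.308, 0.094], [0.486, -0.282, 0.112]]
blank_slide 0.56 [288. 214. 315. 224.] 142 [[0.425, -0.326, 0.028], [0.431, -0.3, 0.085], [0.437, -0.275, 0.111]]
slit_slide 0.58 [289. 176. 313. 191.] 153 [[0.515, -0.339, 0.029], [0.519, -0.316, 0.077], [0.524, -0.29, 0.111]]
slide_rack 0.65 [286. 186. 316. 230.] 748 [[0.412, -0.346, 0.017], [0.461, -0.3, 0.034], [0.529, -0.267, 0.037]]
spectrometer 0.81 [166. 111. 276. 232.] 9975 [[0.431, -0.219, 0.026], [0.557, -0.104, 0.141], [0.625, 0.006, 0.279]]
lid 0.68 [172. 116. 248. 165.] 2788 [[0.58, -0.177, 0.15], [0.601, -0.102, 0.235], [0.626, -0.028, 0.288]]
lid 0.44 [286. 197. 313. 206.] 201 [[0.468, -0.334, 0.032], [0.475, -0.307, 0.096], [0.486, -0.282, 0.112]]
0.7 [0.17987033 0.65060039 0.22257965] [[-9.63819110e-01  2.66557163e-01 -4.56084597e-05]
 [ 2.66557157e-01  9.63819107e-01  9.93639574e-05]
 [ 7.04444795e-05  8.36116196e-05 -9.99999994e-01]] [-0.38246384 -0.2577336  -0.10276184] 0.9976133021005326
```

View pics/side0.png

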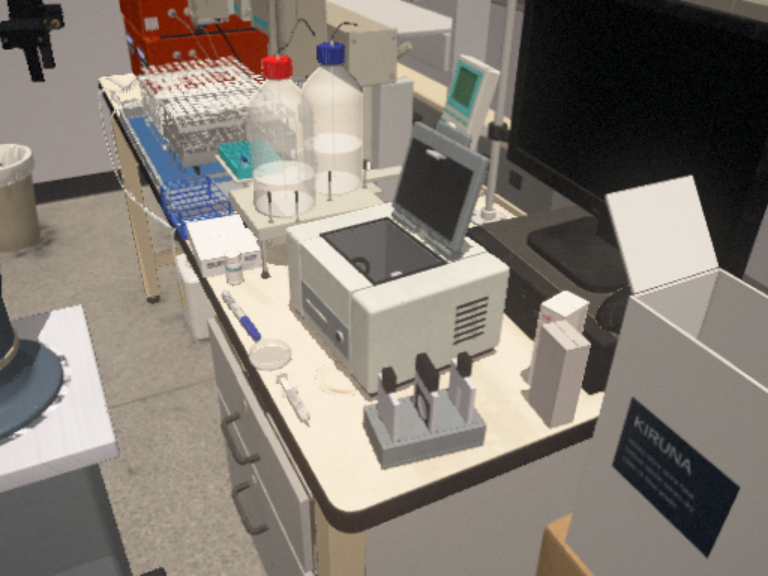

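View pics/top0.png

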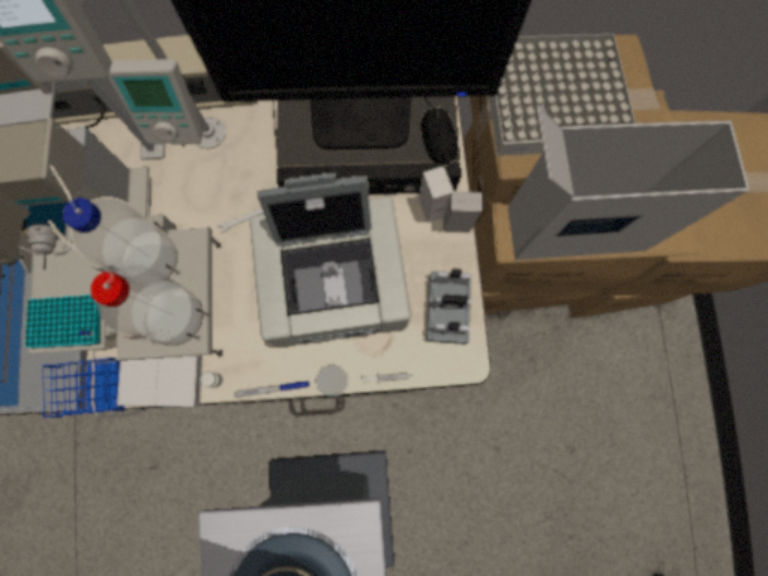

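```bash
python3 - <<'E'
import numpy as np,cv2
for n,b in (("side",(190,81,340,268)),("top",(166,111,276,232))):
    W=np.load(f"pics/{n}W.npy").astype(np.float32); S=np.zeros(W.shape[:2],bool); S[b[1]:b[3],b[0]:b[2]]=1
    # top face of spectrometer
    m=S&(abs(W[...,2]-.142)<.006)&(W[...,0]<.70)&(W[...,0]>.40)
    p=W[m][:,:2]; (c,s,a)=cv2.minAreaRect(p); print(n,"top",len(p),c,s,a,np.median(W[m][:,2]))
    # compartment
    for z0,z1 in ((.02,.05),(.06,.095)):
        m=S&(W[...,2]>z0)&(W[...,2]<z1)&(W[...,0]>.46)&(W[...,0]<.58)&(W[...,1]>-.18)&(W[...,1]<-.02); p=W[m]
        if len(p): print(z0,len(p),np.round(np.percentile(p,[2,50,98],axis=0),3).tolist())
    # front face
    m=S&(W[...,2]>.04)&(W[...,2]<.125)&(W[...,0]<.46)&(W[...,0]>.41)&(W[...,1]>-.22)&(W[...,1]<.0)
    p=W[m]; 
    if len(p)>20: q=np.polyfit(p[:,1],p[:,0],1); print("front",len(p),q)
    # right side face
    m=S&(W[...,2]>.04)&(W[...,2]<.125)&(W[...,0]<.62)&(W[...,0]>.45)&(W[...,1]<-.20)&(W[...,1]>-.25)
    p=W[m]
    if len(p)>20: q=np.polyfit(p[:,0],p[:,1],1); print("right",len(p),q)
    # grips tops
    m=(W[...,2]>.100)&(W[...,2]<.12)&(W[...,0]>.40)&(W[...,0]<.56)&(W[...,1]<-.25)&(W[...,1]>-.36)
    p=W[m]
    for x in (.431,.475,.52):
        g=p[abs(p[:,0]-x)<.015]; print("grip",x,len(g),np.round(np.percentile(g,[3,50,97],axis=0),3).tolist(), np.polyfit(g[:,1],g[:,0],1) if len(g)>4 else "")
E
```

```text
Traceback (most recent call last):
cv2.error: OpenCV(4.12.0) /io/opencv/modules/imgproc/src/convhull.cpp:143: error: (-215:Assertion failed) total >= 0 && (depth == CV_32F || depth == CV_32S) in function 'convexHull'
```

The side view shows the film slide (wide grip) in the middle slot at about (427,372) in the enlarged picture, with the other two beside it and the lid open. The top view shows the mount in the compartment at about (333,283).

```bash
python3 - <<'E'
import numpy as np,cv2
for n,b in (("side",(190,81,340,268)),("top",(166,111,276,232))):
    W=np.load(f"pics/{n}W.npy").astype(np.float32); S=np.zeros(W.shape[:2],bool); S[b[1]:b[3],b[0]:b[2]]=1
    m=S&(abs(W[...,2]-.142)<.006)&(W[...,0]<.70)&(W[...,0]>.40)
    p=np.ascontiguousarray(W[m][:,:2])
    if len(p)>20: (c,s,a)=cv2.minAreaRect(p); print(n,"top",len(p),c,s,a,np.median(W[m][:,2]))
    for z0,z1 in ((.02,.05),(.06,.1)):
        m=S&(W[...,2]>z0)&(W[...,2]<z1)&(W[...,0]>.46)&(W[...,0]<.58)&(W[...,1]>-.18)&(W[...,1]<-.02); p=W[m]
        if len(p): print(z0,len(p),np.round(np.percentile(p,[2,50,98],axis=0),3).tolist())
    m=S&(W[...,2]>.04)&(W[...,2]<.125)&(W[...,0]<.46)&(W[...,0]>.41)&(W[...,1]>-.22)&(W[...,1]<.0)
    p=W[m]; 
    if len(p)>20: q=np.polyfit(p[:,1],p[:,0],1); print("front",len(p),q)
    m=S&(W[...,2]>.04)&(W[...,2]<.125)&(W[...,0]<.62)&(W[...,0]>.45)&(W[...,1]<-.20)&(W[...,1]>-.25)
    p=W[m]
    if len(p)>20: q=np.polyfit(p[:,0],p[:,1],1); print("right",len(p),q)
    m=(W[...,2]>.092)&(W[...,2]<.12)&(W[...,0]>.40)&(W[...,0]<.56)&(W[...,1]<-.25)&(W[...,1]>-.36)
    p=W[m]
    for x in (.431,.475,.52):
        g=p[abs(p[:,0]-x)<.015]; print("grip",x,len(g),np.round(np.percentile(g,[3,50,97],axis=0),3).tolist(), np.polyfit(g[:,1],g[:,0],1) if len(g)>4 else "")
    # rack top
    m=(abs(W[...,2]-.035)<.004)&(W[...,0]>.39)&(W[...,0]<.56)&(W[...,1]<-.24)&(W[...,1]>-.38)
    p=np.ascontiguousarray(W[m][:,:2]); print("rack",len(p),cv2.minAreaRect(p))
    # wide height in heightmap: bottles
    m=(W[...,2]>.3)&(W[...,2]<.42)&(W[...,0]>.3)&(W[...,0]<.75)&(W[...,1]<.4)&(W[...,1]>-.02); p=W[m]
    if len(p): print("bottles",np.round(np.percentile(p,[1,50,99],axis=0),3).tolist())
c=cv2.imread("pics/top0.png")[220:370,220:500]; cv2.imwrite("pics/c1.png",cv2.resize(c,None,fx=2.8,fy=2.8,interpolation=cv2.INTER_CUBIC))
E
```

```text
side top 4534 (0.5534926056861877, 0.028191864490509033) (0.5419958233833313, 0.2418002486228943) 84.47935485839844 0.14367808
0.02 19 [[0.55, -0.041, 0.045], [0.561, -0.037, 0.048], [0.569, -0.034, 0.05]]
0.06 477 [[0.516, -0.1, 0.061], [0.558, -0.042, 0.087], [0.572, -0.035, 0.099]]
front 1791 [-0.06960295  0.42894368]
right 2625 [ 0.0676647 -0.2641146]
grip 0.431 136 [[0.427, -0.315, 0.093], [0.431, -0.312, 0.108], [0.439, -0.299, 0.113]] [-0.07102775  0.40978427]
grip 0.475 261 [[0.47, -0.333, 0.093], [0.474, -0.318, 0.109], [0.483, -0.293, 0.113]] [0.07579158 0.499307  ]
grip 0.52 138 [[0.516, -0.328, 0.094], [0.52, -0.323, 0.107], [0.527, -0.31, 0.113]] [-0.10686124  0.48611576]
rack 1542 ((0.47794491052627563, -0.3123120963573456), (0.0758233293890953, 0.1266753375530243), 81.63742065429688)
bottles [[0.465, 0.138, 0.301], [0.603, 0.276, 0.33], [0.731, 0.396, 0.377]]
top top 4402 (0.5379391312599182, -0.105638787150383) (0.20717835426330566, 0.23840849101543427) 4.293984889984131 0.14126642
0.02 1358 [[0.494, -0.17, 0.025], [0.534, -0.105, 0.028], [0.573, -0.04, 0.046]]
0.06 446 [[0.487, -0.174, 0.062], [0.563, -0.102, 0.085], [0.575, -0.037, 0.098]]
front 441 [-0.07283488  0.42638634]
grip 0.431 46 [[0.425, -0.311, 0.097], [0.432, -0.301, 0.109], [0.438, -0.294, 0.112]] [0.03788233 0.44275825]
grip 0.475 108 [[0.468, -0.328, 0.094], [0.475, -0.308, 0.109], [0.483, -0.289, 0.113]] [0.14337231 0.51935055]
grip 0.52 46 [[0.514, -0.324, 0.095], [0.519, -0.315, 0.108], [0.527, -0.306, 0.111]] [0.11230105 0.55484801]
rack 754 ((0.4764344394207001, -0.3089251220226288), (0.07411079108715057, 0.12641990184783936), 81.99444580078125)
bottles [[0.463, 0.14, 0.302], [0.663, 0.255, 0.332], [0.748, 0.334, 0.416]]
```

View pics/c1.png

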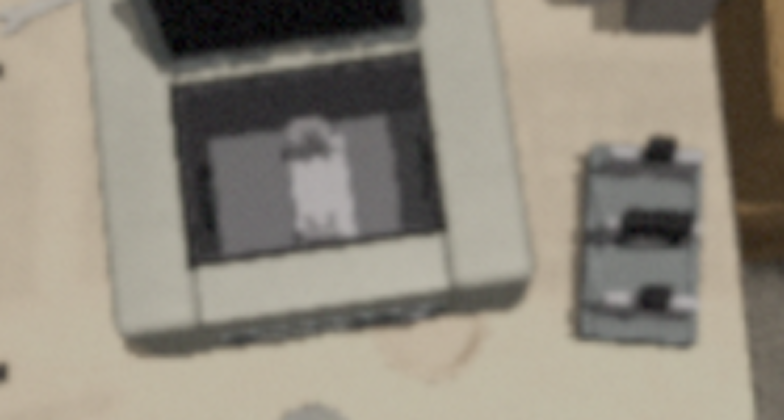

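Call:
arm_command([
  [0,0,-0.032,0],
  [0,0,-0.032,0],
  [0,0,-0.032,0],
  [0,0,-0.032,0],
  [0,0,-0.032,0],
  [0,0,-0.032,0],
  [0,0,-0.032,0],
  [0,0,-0.032,0],
  [-0.0222,-0.0238,0,0],
  [-0.0222,-0.0238,0,0],
  [-0.0222,-0.0238,0,0],
  [-0.0222,-0.0238,0,0],
  [-0.0222,-0.0238,0,0],
  [-0.0222,-0.0238,0,0],
  [-0.0222,-0.0238,0,0],
  [-0.0222,-0.0238,0,0],
], gripper=35)

```text
time: 2.03
eef_pos: [0.3008, 0.4181, 0.4788]
ee_rot: [[-0.964, 0.266, 0.0], [0.266, 0.964, 0.001], [-0.0, 0.001, -1.0]]
contact_force: [0.2, -0.1, 0.5]
grip_width: 0.348
grasp_force: 0.0
```

```bash
python3 - <<'E'
import numpy as np
W=np.load("pics/topW.npy"); a=.069; R=np.array([[np.cos(a),-np.sin(a)],[np.sin(a),np.cos(a)]])
L=(W[...,:2]-[.540,-.1062])@R
m=(W[...,2]>.05)&(W[...,2]<.13)&(abs(L[...,1])<.045)&(L[...,0]>-.08)&(L[...,0]<.05)
v,u=np.where(m)
for vv in range(v.min(),v.max()+1):
    s=m[vv]; 
    if s.any(): print(vv,[(int(q),*(np.round(1000*np.r_[L[vv,q],W[vv,q,2]]).astype(int).tolist())) for q in np.where(s)[0]][:14])
# all local coords of the rim (z .13-.15) along the compartment
o=(abs(W[...,2]-.142)<.008)
for lo,hi,ax in ((-.05,.05,1),):
    s=o&(L[...,1]>lo)&(L[...,1]<hi)&(L[...,0]<0); print("front rim x'",np.percentile(L[s][:,0],[1,99]))
s=o&(L[...,0]>-.05)&(L[...,0]<.01)
for sg in (1,-1): q=L[s&(sg*L[...,1]>0)][:,1]*sg; print("side rim",sg,np.percentile(q,[1,99]))
E
```

```text
163 [(234, 31, -42, 128), (235, 30, -44, 130)]
164 [(226, 31, -22, 130), (228, 31, -27, 127), (229, 31, -29, 126), (230, 31, -31, 125), (231, 30, -34, 125), (232, 30, -36, 125), (233, 30, -39, 122), (234, 30, -41, 121), (235, 30, -44, 121)]
165 [(220, 31, -7, 127), (222, 29, -12, 129), (223, 31, -14, 125), (224, 30, -16, 125), (225, 30, -19, 124), (226, 30, -21, 124), (227, 30, -24, 120), (228, 31, -26, 117), (229, 30, -29, 120), (230, 30, -31, 118), (231, 30, -33, 117), (232, 30, -36, 116), (233, 30, -38, 113), (234, 30, -41, 112)]
166 [(213, 31, 11, 127), (214, 31, 8, 127), (215, 30, 6, 127), (216, 30, 3, 128), (217, 30, 1, 124), (218, 30, -1, 123), (219, 30, -4, 123), (220, 31, -6, 117), (221, 30, -9, 121), (222, 29, -11, 121), (223, 30, -13, 118), (224, 30, -16, 116), (225, 30, -18, 115), (226, 30, -21, 114)]
167 [(205, 31, 30, 129), (206, 30, 28, 129), (207, 30, 25, 128), (208, 31, 23, 126), (209, 30, 21, 126), (210, 31, 19, 122), (211, 31, 16, 122), (212, 30, 14, 124), (213, 30, 11, 120), (214, 30, 9, 121), (215, 31, 7, 116), (216, 30, 4, 117), (217, 31, 2, 115), (218, 30, -1, 
[... 3541 characters left out ...]
), (227, -49, -11, 93)]
200 [(219, -48, 9, 89), (220, -49, 7, 91), (221, -49, 4, 87), (222, -48, 2, 83), (223, -48, 0, 82), (224, -50, -3, 87), (225, -50, -6, 89), (226, -51, -8, 89), (227, -51, -11, 89)]
201 [(219, -51, 9, 90), (220, -51, 7, 91), (221, -52, 4, 92), (222, -52, 2, 92), (223, -53, -1, 91), (224, -53, -3, 91), (225, -53, -6, 92), (226, -54, -8, 92), (227, -52, -10, 79)]
202 [(220, -54, 7, 90), (221, -54, 5, 90), (222, -55, 2, 92), (223, -52, 1, 75), (224, -53, -2, 76), (225, -52, -4, 71), (226, -53, -7, 72), (227, -52, -9, 69)]
203 [(221, -52, 7, 67), (222, -52, 4, 66)]
front rim x' [-0.10488072 -0.0679582 ]
side rim 1 [0.06842244 0.22612092]
side rim -1 [0.06802713 0.6364478 ]
```

Call:
arm_command([
  [-0.0215,-0.0219,0,0],
  [-0.0215,-0.0219,0,0],
  [-0.0215,-0.0219,0,0],
  [-0.0215,-0.0219,0,0],
  [-0.0215,-0.0219,0,0],
  [-0.0215,-0.0219,0,0],
  [-0.0215,-0.0219,0,0],
  [-0.0215,-0.0219,0,0],
  [-0.0215,-0.0219,0,0],
  [-0.0215,-0.0219,0,0],
  [-0.0105,-0.0312,0,0],
  [-0.0105,-0.0312,0,0],
  [-0.0105,-0.0312,0,0],
  [-0.0105,-0.0312,0,0],
  [-0.0105,-0.0312,0,0],
  [-0.0105,-0.0312,0,0],
  [-0.0105,-0.0312,0,0],
])

```text
time: 3.45
eef_pos: [0.4614, -0.0805, 0.4788]
ee_rot: [[-0.964, 0.266, 0.001], [0.266, 0.964, 0.001], [-0.001, 0.001, -1.0]]
contact_force: [0.2, -0.3, -0.2]
grip_width: 0.354
grasp_force: 0.0
```

Call:
arm_command([
  [-0.0105,-0.0312,0,0],
  [-0.0105,-0.0312,0,0],
  [-0.0105,-0.0312,0,0],
  [-0.0105,-0.0312,0,0],
  [-0.0105,-0.0312,0,0],
  [-0.0105,-0.0312,0,0],
  [-0.0105,-0.0312,0,0],
  [0,0,0,0.12],
  [0,0,0,0.12],
  [0,0,0,0.12],
  [0,0,0,0.12],
  [0,0,0,0.12],
  [0,0,0,0.12],
  [0,0,0,0.12],
  [0,0,0,0.12],
  [0,0,0,0.12],
  [0,0,0,0.12],
  [0,0,0,0.12],
  [0,0,0,0.12],
])

```text
time: 5.03
eef_pos: [0.4744, -0.3087, 0.4786]
ee_rot: [[0.144, 0.99, 0.0], [0.99, -0.144, 0.0], [0.0, 0.0, -1.0]]
contact_force: [0.4, 0.5, 0.1]
grip_width: 0.35
grasp_force: 0.0
```

Call:
arm_command([
  [-0.0016,0.0013,0.0325,0],
  [0,0,0.0325,0],
  [0,0,0.0325,0],
  [0,0,0.0325,0],
  [0,0,0.0325,0],
  [0,0,0.0325,0],
  [0,0,0.0325,0],
  [0,0,0.0325,0],
  [0,0,0.0325,0],
  [0,0,0.0325,0],
  [0,0,0,0],
])

```text
time: 5.95
eef_pos: [0.4726, -0.3073, 0.1481]
ee_rot: [[0.138, 0.99, -0.009], [0.99, -0.138, 0.006], [0.004, -0.01, -1.0]]
contact_force: [-0.9, 2.0, -0.6]
grip_width: 0.35
grasp_force: 0.0
```

```bash
python3 - <<'E'
from h import *
c=cams.read_camera("side"); im=c["img"][180:330,190:390,::-1]; cv2.imwrite("pics/s1.png",cv2.resize(im,None,fx=4,fy=4))
E
```

```text
(no output)
```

View pics/s1.png

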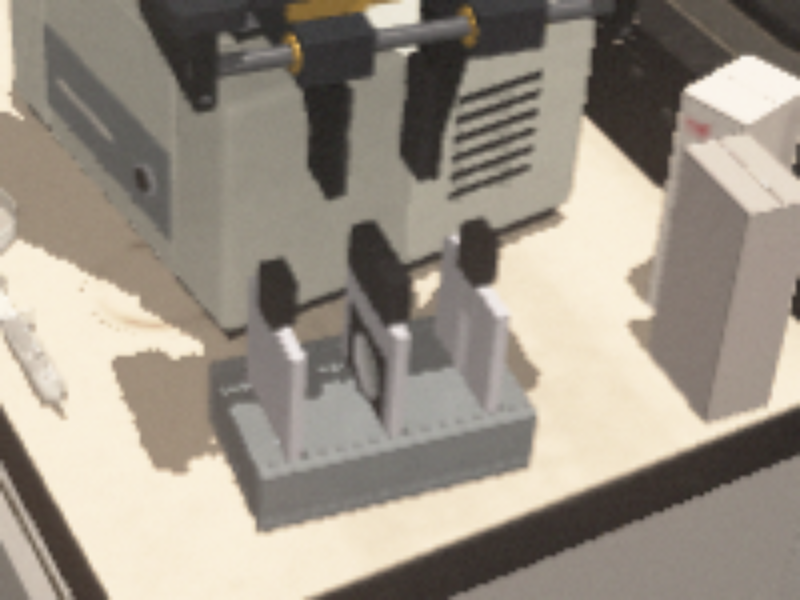

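The fingers at (328,190) and (418,175) straddle the film grip at (380,260) with clearance to both neighbours.

```bash
python3 - <<'E'
from h import *
c=cams.read_camera("top");W=pts(c)
o=get_obs(); print(o["eef_pos"],np.round(o["ee_rot"],3),o["contact_force"],np.round(o["joints"],1))
c=cams.read_camera("side");W=pts(c)
m=(W[...,2]>.148)&(W[...,2]<.165)&(W[...,0]>.40)&(W[...,0]<.55)&(W[...,1]<-.26)&(W[...,1]>-.36)
p=W[m]
for s in (1,-1):
    q=p[s*(p[:,0]-.4745)>0]; print(len(q),np.round(np.percentile(q,[3,50,97],axis=0),4).tolist())
E
```

```text
[ 0.47530537 -0.31061621  0.15359657] [[ 0.139  0.99  -0.001]
 [ 0.99  -0.139  0.   ]
 [ 0.    -0.001 -1.   ]] [-0.20437848 -0.39025852  1.05421399] [-11.7  30.   56.  109.1 -29.7  56.8  49.7]
50 [[0.4905, -0.3263, 0.1552], [0.4926, -0.3221, 0.1604], [0.4984, -0.3065, 0.1647]]
47 [[0.4517, -0.32, 0.1563], [0.4537, -0.3175, 0.1602], [0.4606, -0.2997, 0.1646]]
```

Call:
arm_command([
  [0,0,0.012,0],
  [0,0,0.012,0],
  [0,0,0.012,0],
  [0,0,0.012,0],
  [0,0,0.012,0],
  [0,0,0.0115,0],
  [0,0,0,0],
  [0,0,0,0],
  [0,0,0,0],
])

```text
time: 6.85
eef_pos: [0.4756, -0.311, 0.0822]
ee_rot: [[0.139, 0.99, 0.0], [0.99, -0.139, -0.0], [-0.0, 0.0, -1.0]]
contact_force: [-0.0, -0.5, 1.1]
grip_width: 0.351
grasp_force: 0.0
```

Call:
arm_command([
  [0,0,0,0],
  [0,0,0,0],
  [0,0,0,0],
  [0,0,0,0],
  [0,0,0,0],
  [0,0,0,0],
  [0,0,0,0],
  [0,0,0,0],
], gripper=0)

```text
time: 7.52
eef_pos: [0.4758, -0.3107, 0.0823]
ee_rot: [[0.138, 0.99, 0.001], [0.99, -0.138, -0.0], [0.0, 0.001, -1.0]]
contact_force: [-0.0, 0.7, 2.8]
grip_width: 0.131
grasp_force: 29.9
```

Call:
arm_command([
  [0,0,-0.008,0],
  [0,0,-0.01,0],
  [0,0,-0.012,0],
  [0,0,-0.023,0],
  [0,0,-0.023,0],
  [0,0,-0.023,0],
  [0,0,-0.023,0],
  [0,0,-0.023,0],
  [0,0,-0.023,0],
  [0,0,-0.023,0],
  [0,0,-0.023,0],
  [0,0,0,0],
])

```text
time: 8.52
eef_pos: [0.4761, -0.3129, 0.3011]
ee_rot: [[0.139, 0.99, 0.006], [0.99, -0.139, -0.004], [-0.003, 0.007, -1.0]]
contact_force: [1.0, -1.2, -0.8]
grip_width: 0.134
grasp_force: 29.9
```

Call:
arm_command([
  [0,0,0,0.1136],
  [0,0,0,0.1136],
  [0,0,0,0.1136],
  [0,0,0,0.1136],
  [0,0,0,0.1136],
  [0,0,0,0.1136],
  [0,0,0,0.1136],
  [0,0,0,0.1136],
  [0,0,0,0.1136],
  [0,0,0,0.1136],
  [0,0,0,0.1136],
  [0,0,0,0.1136],
  [0,0,0,0],
  [0,0,0,0],
])

```text
time: 9.68
eef_pos: [0.4747, -0.3104, 0.2958]
ee_rot: [[0.997, 0.071, -0.001], [0.071, -0.997, 0.001], [-0.001, -0.001, -1.0]]
contact_force: [0.3, -0.1, -1.4]
grip_width: 0.134
grasp_force: 29.9
```

Call:
arm_command([
  [0.0077,-0.0247,0,0],
  [0.0077,-0.0247,0,0],
  [0.0077,-0.0247,0,0],
  [0.0077,-0.0247,0,0],
  [0.0077,-0.0247,0,0],
  [0.0077,-0.0247,0,0],
  [0.0077,-0.0247,0,0],
  [0.0077,-0.0247,0,0],
  [0,0,0,0],
  [0,0,0,0],
  [0,0,0,0],
])

```text
time: 10.6
eef_pos: [0.5229, -0.11, 0.296]
ee_rot: [[0.998, 0.069, -0.0], [0.069, -0.998, -0.0], [-0.0, 0.0, -1.0]]
contact_force: [-0.1, -0.2, -0.6]
grip_width: 0.132
grasp_force: 29.9
```

```bash
python3 - <<'E'
from h import *
V=[]
for n in ("side","top"):
    c=cams.read_camera(n);W=pts(c); im=c["img"][60:260,130:330,::-1]; V.append(cv2.resize(im,(400,400)))
    o=get_obs(); print(n,np.round(o["eef_pos"],4),np.round(o["ee_rot"],3).tolist())
    np.save(f"pics/{n}W2.npy",W)
    for r in spotter.trace("film_slide",n)[:1]:
        print(r["p"],r["box"])
    m=(W[...,2]>.215)&(W[...,2]<.292)&(W[...,0]>.45)&(W[...,0]<.60)&(W[...,1]>-.15)&(W[...,1]<-.07)&(abs((W[...,1]+.108)-.069*(W[...,0]-.522))<.02)
    p=W[m]
    if len(p)>10:
        a=.069;R=np.array([[np.cos(a),-np.sin(a)],[np.sin(a),np.cos(a)]]); q=np.c_[(p[:,:2]-[.522,-.1085])@R,p[:,2]]
        for z0,z1 in ((.215,.235),(.235,.255),(.255,.275),(.275,.292)):
            s=q[(q[:,2]>z0)&(q[:,2]<z1)]
            if len(s): print(z0,len(s),np.round(np.percentile(s,[2,10,50,90,98],axis=0)*1000,1).tolist())
        f=np.polyfit(q[:,0],q[:,1],1); print("fit",f)
        A=np.c_[q[:,[0,2]],np.ones(len(q))]; print(np.linalg.lstsq(A,q[:,1],rcond=None)[0])
cv2.imwrite("pics/p2.png",np.hstack(V))
E
```

```text
side [ 0.5227 -0.1105  0.2961] [[0.998, 0.068, -0.0], [0.068, -0.998, -0.0], [-0.0, 0.0, -1.0]]
0.78 [242.4, 77.0, 272.9, 133.0]
0.215 212 [[-25.6, -16.7, 215.7], [-20.7, -7.9, 218.0], [14.6, -5.5, 227.3], [77.2, 11.1, 233.5], [78.5, 18.9, 234.4]]
0.235 279 [[-26.2, -8.0, 235.3], [-23.4, -7.3, 236.9], [0.1, -5.8, 245.4], [23.0, -3.1, 252.9], [28.3, -1.3, 254.7]]
0.255 314 [[-25.8, -10.9, 255.5], [-22.0, -7.0, 257.5], [5.5, -4.2, 264.1], [31.6, -1.6, 272.7], [75.2, 4.9, 274.5]]
0.275 249 [[-25.6, -7.8, 275.4], [-23.1, -7.0, 277.2], [-0.6, -5.4, 283.7], [23.7, -3.5, 290.4], [28.8, -1.3, 291.8]]
fit [ 0.05812801 -0.00491594]
[ 0.05593883 -0.00983226 -0.00237802]
top [ 0.5228 -0.1108  0.2962] [[0.998, 0.066, 0.0], [0.066, -0.998, -0.0], [0.0, 0.0, -1.0]]
0.48 [209.1, 161.6, 222.3, 187.9]
0.215 9 [[-28.4, -6.2, 221.6], [-28.2, -6.2, 224.3], [-26.7, -6.1, 228.8], [-5.3, -1.3, 231.2], [-3.3, -0.7, 231.7]]
0.235 17 [[-28.7, -6.7, 240.4], [-28.2, -6.6, 241.4], [-24.2, -5.8, 247.4], [-7.9, -2.0, 251.7], [-4.3, -0.7, 254.1]]
0.255 12 [[-28.2, -6.5, 258.4], [-28.1, -6.3, 260.4], [-27.8, -5.3, 267.0], [-18.6, -1.2, 272.7], [-16.3, -0.4, 272.9]]
0.275 13 [[-28.4, -5.8, 277.1], [-28.3, -5.7, 277.8], [-27.5, -4.5, 281.7], [-17.9, -0.2, 290.6], [-15.6, 0.3, 291.0]]
fit [-0.16676834 -0.00818089]
[-0.1661402   0.00086763 -0.00839002]
```

View pics/p2.png

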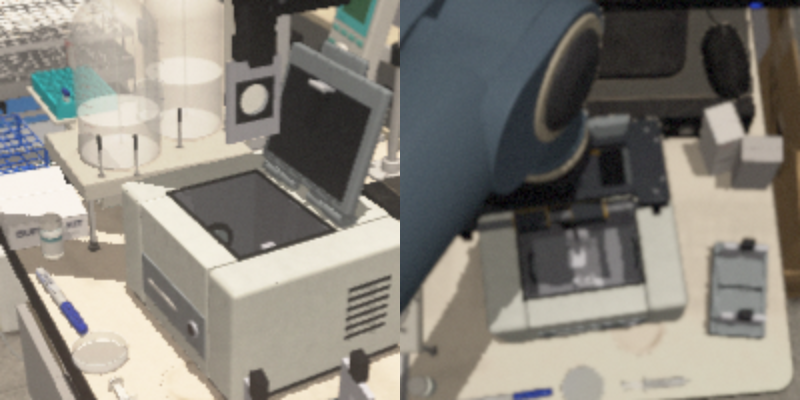

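```bash
python3 - <<'E'
import numpy as np, cv2
a=.069;R=np.array([[np.cos(a),-np.sin(a)],[np.sin(a),np.cos(a)]])
W=np.load("pics/sideW2.npy"); q=np.concatenate([(W[...,:2]-[.522,-.1085])@R,W[...,2:]],-1)
m=(q[...,2]>.228)&(q[...,2]<.292)&(abs(q[...,0])<.03)&(abs(q[...,1])<.02)
p=q[m]; f=np.array([0,0,-.005])
for _ in range(15):
    r=p[:,1]-np.c_[p[:,[0,2]],np.ones(len(p))]@f; k=abs(r-np.median(r))<.0025
    f=np.linalg.lstsq(np.c_[p[k][:,[0,2]],np.ones(k.sum())],p[k][:,1],rcond=None)[0]
print("slide side face: yaw rel, tilt, y'@z.26",f[:2],1000*(f[2]+f[1]*.26),k.sum(),len(p),"x range",np.percentile(p[k][:,0],[0,1,99,100])*1000,"zrange",np.percentile(p[k][:,2],[0,100]))
# bottom / top of plate
v=q[(abs(q[...,0])<.03)&(abs(q[...,1])<.012)&(q[...,2]>.2)]; print("zmin",np.percentile(v[:,2],[0,1,2]))
W=np.load("pics/topW2.npy"); q=np.concatenate([(W[...,:2]-[.522,-.1085])@R,W[...,2:]],-1)
m=(q[...,2]>.222)&(q[...,2]<.30)&(q[...,0]<-.024)&(q[...,0]>-.035)&(abs(q[...,1])<.02); p=q[m]
print("top: front edge pts",len(p),np.round(1000*p).tolist()[:40])
E
```

```text
slide side face: yaw rel, tilt, y'@z.26 [0.00184679 0.01261716] -5.455222852386577 755 893 x range [-27.24400451 -26.42299372  29.18646282  29.93856472] zrange [0.22808886 0.29197526]
zmin [0.22360172 0.22535152 0.22709799]
top: front edge pts 33 [[-26.0, -5.0, 299.0], [-27.0, -0.0, 299.0], [-26.0, -6.0, 290.0], [-28.0, 0.0, 291.0], [-28.0, -2.0, 294.0], [-28.0, -3.0, 290.0], [-28.0, -5.0, 291.0], [-28.0, -1.0, 285.0], [-28.0, -3.0, 281.0], [-28.0, -5.0, 282.0], [-26.0, -6.0, 272.0], [-28.0, -0.0, 277.0], [-28.0, -2.0, 277.0], [-28.0, -4.0, 273.0], [-28.0, -6.0, 273.0], [-28.0, -1.0, 268.0], [-28.0, -3.0, 265.0], [-28.0, -5.0, 264.0], [-24.0, -6.0, 249.0], [-28.0, -0.0, 260.0], [-28.0, -2.0, 258.0], [-27.0, -4.0, 254.0], [-28.0, -6.0, 254.0], [-28.0, -1.0, 250.0], [-28.0, -3.0, 247.0], [-28.0, -5.0, 247.0], [-28.0, -0.0, 241.0], [-28.0, -2.0, 240.0], [-29.0, -5.0, 242.0], [-27.0, -6.0, 232.0], [-28.0, -2.0, 231.0], [-28.0, -4.0, 230.0], [-28.0, -6.0, 230.0]]
```

Slide hangs upright and parallel to the spectrometer but about 2.6 mm off across the grooves; I correct that and go down to just above the mouths.

Call:
arm_command([
  [0,-0.0026,0,0],
  [0,0,0.02,0],
  [0,0,0.02,0],
  [0,0,0.02,0],
  [0,0,0.02,0],
  [0,0,0.02,0],
  [0,0,0.018,0],
  [0,0,0,0],
  [0,0,0,0],
  [0,0,0,0],
])

```text
time: 11.63
eef_pos: [0.5239, -0.1072, 0.1791]
ee_rot: [[0.998, 0.068, 0.002], [0.068, -0.998, -0.0], [0.002, 0.001, -1.0]]
contact_force: [-0.0, -0.3, -0.9]
grip_width: 0.133
grasp_force: 29.9
```

```bash
python3 - <<'E'
from h import *
a=.069;R=np.array([[np.cos(a),-np.sin(a)],[np.sin(a),np.cos(a)]])
c=cams.read_camera("top");W=pts(c); q=np.concatenate([(W[...,:2]-[.522,-.1085])@R,W[...,2:]],-1)
cv2.imwrite("pics/t3.png",cv2.resize(c["img"][150:220,180:270,::-1],None,fx=7,fy=7,interpolation=cv2.INTER_CUBIC))
o=get_obs(); e=o["eef_pos"]; print(e, 1000*(e[:2]-[.522,-.1085])@R, np.round(o["ee_rot"],3).tolist(),o["contact_force"],np.round(o["joints"],1))
m=(q[...,2]>.105)&(q[...,2]<.18)&(q[...,0]<-.022)&(q[...,0]>-.035)&(abs(q[...,1])<.02)
print("slide edge",np.round(1000*q[m]).astype(int).tolist())
m=(q[...,2]>.07)&(q[...,2]<.096)&(abs(q[...,0])<.04)&(abs(q[...,1])<.02)
print("mount",np.round(1000*q[m]).astype(int).tolist())
c=cams.read_camera("side");W=pts(c); q=np.concatenate([(W[...,:2]-[.522,-.1085])@R,W[...,2:]],-1)
m=(q[...,2]>.145)&(q[...,2]<.174)&(abs(q[...,0])<.035)&(q[...,1]>-.012)&(q[...,1]<.006); p=q[m]
print("side slide",len(p),np.round(1000*np.percentile(p,[1,50,99],axis=0),1).tolist(),np.polyfit(p[:,0],p[:,1],1))
E
```

```text
[ 0.52410434 -0.10714134  0.17930277] [2.19300816 1.2103471 ] [[0.998, 0.068, 0.002], [0.068, -0.998, -0.0], [0.002, 0.0, -1.0]] [ 0.01802325 -0.59022445 -1.22729422] [-40.7  27.2  64.3 112.2 -28.9  58.6 -49.2]
slide edge [[-25, 1, 178], [-27, 4, 177], [-27, 1, 175], [-27, -1, 176], [-25, -2, 166], [-26, 3, 164], [-27, 0, 165], [-27, -2, 162], [-27, 4, 154], [-26, 1, 152], [-27, -1, 153], [-25, -3, 141], [-26, 2, 140], [-26, 0, 139], [-27, -2, 139], [-26, 1, 129], [-27, -1, 127], [-24, -3, 115], [-27, 2, 118], [-26, 0, 115], [-27, -3, 117], [-27, 1, 106]]
mount [[-23, -9, 94], [-23, 9, 92], [-24, -6, 88], [-25, -8, 90], [-26, -11, 91], [-26, 9, 94], [-25, 7, 86], [-24, 5, 83], [-28, -8, 90], [-28, -10, 90], [-28, 10, 93], [-28, 7, 91], [-27, 5, 85], [-29, -5, 84], [-31, -8, 93], [-31, -10, 90], [-30, 10, 89], [-31, 8, 91], [-30, 5, 86], [-30, 3, 85], [-30, 1, 83], [-31, -2, 85], [-32, -5, 88], [-33, -7, 90], [-33, -10, 89], [-33, 10, 91], [-33, 8, 90], [-34, 5, 91], [-34, 3, 91], [-35, 0, 92], [-35, -2, 90], [-35, -5, 93], [-36, -7, 92], [-34, -9, 81], [-36, 8, 90], [-36, 6, 92], [-37, 3, 91], [-34, 2, 77], [-34, -1, 75], [-34, -3, 70], [-35, -6, 74], [-35, -8, 71]]
side slide 334 [[-25.1, -5.7, 145.3], [1.5, -2.3, 160.4], [31.3, 4.3, 173.6]] [-0.0178419  -0.00198428]
```

View pics/t3.png

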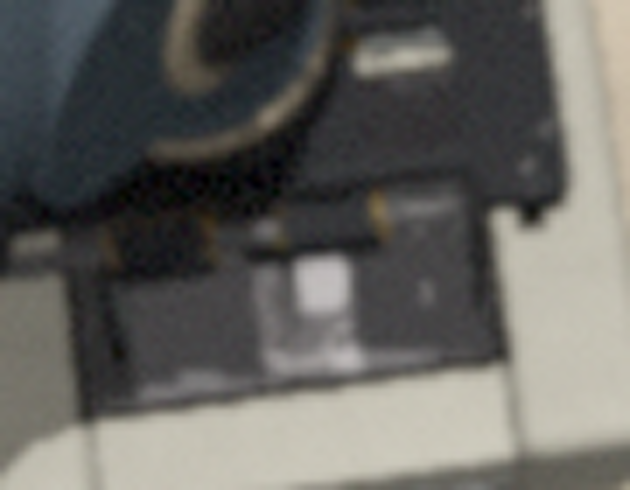

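Call:
arm_command([
  [-0.0013,0.0008,0,0],
  [0,0,0.005,0],
  [0,0,0.005,0],
  [0,0,0.005,0],
  [0,0,0.005,0],
  [0,0,0,0],
  [0,0,0,0],
])

```text
time: 12.32
eef_pos: [0.5217, -0.1075, 0.1575]
ee_rot: [[0.998, 0.068, -0.001], [0.068, -0.998, -0.0], [-0.001, -0.0, -1.0]]
contact_force: [0.5, -0.2, -1.8]
grip_width: 0.135
grasp_force: 29.9
```

Call:
arm_command([
  [0,0,0.004,0],
  [0,0,0.004,0],
  [0,0,0.004,0],
  [0,0,0,0],
  [0,0,0,0],
])

```text
time: 12.73
eef_pos: [0.5218, -0.1075, 0.1457]
ee_rot: [[0.998, 0.068, -0.001], [0.068, -0.998, 0.0], [-0.001, -0.0, -1.0]]
contact_force: [0.1, -0.8, -1.8]
grip_width: 0.138
grasp_force: 29.9
```

Call:
arm_command([
  [0,0,0.004,0],
  [0,0,0.004,0],
  [0,0,0.004,0],
  [0,0,0.004,0],
  [0,0,0.004,0],
  [0,0,0,0],
  [0,0,0,0],
])

```text
time: 13.32
eef_pos: [0.5218, -0.1075, 0.1257]
ee_rot: [[0.998, 0.068, -0.001], [0.068, -0.998, -0.0], [-0.001, -0.0, -1.0]]
contact_force: [0.3, 0.5, -0.6]
grip_width: 0.135
grasp_force: 29.9
```

Call:
arm_command([
  [0,0,0.004,0],
  [0,0,0.004,0],
  [0,0,0.004,0],
  [0,0,0.003,0],
  [0,0,0,0],
  [0,0,0,0],
])

```text
time: 13.82
eef_pos: [0.5218, -0.1075, 0.1108]
ee_rot: [[0.998, 0.069, -0.0], [0.069, -0.998, 0.0], [-0.0, -0.0, -1.0]]
contact_force: [-0.3, -0.4, -0.4]
grip_width: 0.137
grasp_force: 29.9
```

Call:
arm_command([
  [0,0,0.001,0],
  [0,0,0.001,0],
  [0,0,0.001,0],
  [0,0,0.001,0],
  [0,0,0,0],
  [0,0,0,0],
])

```text
time: 14.32
eef_pos: [0.5223, -0.108, 0.1083]
ee_rot: [[0.998, 0.068, 0.001], [0.068, -0.998, 0.001], [0.001, -0.001, -1.0]]
contact_force: [-2.8, -0.4, 9.8]
grip_width: 0.133
grasp_force: 30.0
```

Call:
arm_command([
  [0,0,0,0],
  [0,0,0,0],
  [0,0,0,0],
  [0,0,0,0],
  [0,0,-0.004,0],
  [0,0,-0.006,0],
  [0,0,-0.01,0],
  [0,0,-0.02,0],
  [0,0,-0.03,0],
  [0,0,-0.03,0],
  [0,0,-0.03,0],
  [0,0,-0.03,0],
  [0,0,-0.03,0],
  [0,0,-0.03,0],
  [0,0,-0.03,0],
  [0,0,0,0],
  [0,0,0,0],
], gripper=32)

```text
time: 15.73
eef_pos: [0.5226, -0.1083, 0.3591]
ee_rot: [[0.998, 0.068, 0.004], [0.068, -0.998, 0.001], [0.004, -0.001, -1.0]]
contact_force: [0.0, 0.8, -1.1]
grip_width: 0.322
grasp_force: 0.0
```

```bash
python3 - <<'E'
from h import *
a=.069;R=np.array([[np.cos(a),-np.sin(a)],[np.sin(a),np.cos(a)]])
o=get_obs(); print(o["eef_pos"],np.round(o["joints"],1))
W=np.load("pics/topW.npy"); Q=np.concatenate([(W[...,:2]-[.5858,-.1036])@R,W[...,2:]],-1)
for y0 in (-.1,-.05,0,.05,.1):
    print("y'",y0)
    for x0 in np.arange(-.01,.25,.02):
        s=(abs(Q[...,1]-y0)<.025)&(Q[...,0]>x0)&(Q[...,0]<x0+.02); z=Q[s][:,2]
        if len(z): print("  x%.2f: max %.3f"%(x0,np.percentile(z,98)),end="")
    print()
for n in ("side","top"):
    W=np.load(f"pics/{n}W.npy"); Q=np.concatenate([(W[...,:2]-[.5858,-.1036])@R,W[...,2:]],-1)
    s=(abs(Q[...,1])<.3)&(Q[...,2]>.3)&(Q[...,0]>.0)&(Q[...,0]<.6); p=Q[s]
    if len(p): print(n,"z>.3",len(p),np.round(np.percentile(p,[0,1,50,99],axis=0),3).tolist())
    s=(abs(Q[...,1])<.1)&(Q[...,2]>.155)&(Q[...,2]<.30)&(Q[...,0]>-.03)&(Q[...,0]<.07); p=Q[s]
    for z0 in np.arange(.16,.3,.02):
        k=p[abs(p[:,2]-z0)<.01]; 
        if len(k): print("lid z%.2f"%z0,np.round(np.percentile(k[:,0],[5,50,95]),3))
c=cams.read_camera("side"); W=pts(c); Q=np.concatenate([(W[...,:2]-[.522,-.1085])@R,W[...,2:]],-1)
m=(Q[...,2]>.105)&(Q[...,2]<.142)&(abs(Q[...,0])<.028)&(abs(Q[...,1])<.014); p=Q[m]; print("grip in mount",len(p),np.round(np.percentile(p,[2,50,98],axis=0),4).tolist())
E
```

```text
[ 0.52256583 -0.10828185  0.35912118] [-49.8  14.6  71.   98.4 -14.3  77.  -62.2]
y' -0.1
  x-0.01: max 0.194  x0.01: max 0.267  x0.03: max 0.234  x0.05: max 0.142  x0.09: max 0.083  x0.11: max 0.089  x0.13: max 0.090  x0.15: max 0.097  x0.17: max 0.104  x0.19: max 0.104  x0.21: max 0.103  x0.23: max 0.380
y' -0.05
  x-0.01: max 0.214  x0.01: max 0.275  x0.03: max 0.290  x0.11: max 0.090  x0.13: max 0.090  x0.15: max 0.091  x0.17: max 0.103  x0.19: max 0.103  x0.21: max 0.103  x0.23: max 0.382
y' 0
  x-0.01: max 0.261  x0.01: max 0.275  x0.03: max 0.290  x0.13: max 0.090  x0.15: max 0.091  x0.17: max 0.101  x0.19: max 0.103  x0.21: max 0.103  x0.23: max 0.381
y' 0.05
  x-0.01: max 0.220  x0.01: max 0.276  x0.03: max 0.288  x0.13: max 0.089  x0.15: max 0.090  x0.17: max 0.090  x0.19: max 0.091  x0.21: max 0.090  x0.23: max 0.182
y' 0.1
  x-0.01: max 0.202  x0.01: max 0.273  x0.03: max 0.276  x0.05: max 0.142  x0.11: max 0.005  x0.13: max 0.086  x0.15: max 0.029  x0.17: max 0.002  x0.19: max 0.003  x0.21: max 0.002  x0.23: max 0.003
side z>.3 14591 [[0.002, -0.3, 0.3], [0.022, -0.294, 0.301], [0.236, -0.139, 0.375], [0.398, 0.288, 0.455]]
lid z0.16 [-0.003 -0.001  0.003]
lid z0.18 [-0.001  0.002  0.007]
lid z0.20 [0.004 0.008 0.013]
lid z0.22 [0.01  0.013 0.019]
lid z0.24 [0.016 0.019 0.025]
lid z0.26 [0.014 0.026 0.03 ]
lid z0.28 [0.029 0.032 0.039]
top z>.3 9616 [[0.001, -0.3, 0.3], [0.015, -0.292, 0.301], [0.23, 0.064, 0.365], [0.295, 0.297, 0.544]]
lid z0.16 [-0.004 -0.003 -0.001]
lid z0.18 [-0.002  0.001  0.004]
lid z0.20 [0.003 0.006 0.009]
lid z0.22 [0.008 0.011 0.015]
lid z0.24 [0.013 0.016 0.02 ]
lid z0.26 [0.01  0.023 0.026]
lid z0.28 [0.027 0.033 0.04 ]
grip in mount 338 [[-0.0198, -0.0084, 0.106], [-0.0005, -0.0048, 0.1257], [0.024, 0.0038, 0.139]]
```

Call:
arm_command([
  [0,0,0,-0.12],
  [0,0,0,-0.12],
  [0,0,0,-0.12],
  [0,0,0,-0.12],
  [0,0,0,-0.12],
  [0,0,0,-0.12],
  [0,0,0,0],
], gripper=0)

```text
time: 16.37
eef_pos: [0.521, -0.1074, 0.3558]
ee_rot: [[0.704, 0.71, -0.003], [0.71, -0.704, 0.0], [-0.002, -0.002, -1.0]]
contact_force: [0.2, 0.0, 1.0]
grip_width: 0.006
grasp_force: 0.0
```

```bash
python3 - <<'E'
from h import *
o=get_obs(); print(o["eef_pos"],np.round(o["joints"],1),np.round(o["ee_rot"],3).tolist())
E
```

```text
[ 0.52103715 -0.10741636  0.35576223] [-43.3  11.6  60.6  98.5 -10.3  76.2 -25.4] [[0.704, 0.71, -0.003], [0.71, -0.704, 0.0], [-0.002, -0.002, -1.0]]
```

Call:
arm_command([
  [0,0,0,-0.1214],
  [0,0,0,-0.1214],
  [0,0,0,-0.1214],
  [0,0,0,-0.1214],
  [0,0,0,-0.1214],
  [0,0,0,-0.1214],
  [0,0,0,-0.1214],
  [0,0.0233,0,0],
  [0,0.0233,0,0],
  [0,0.0233,0,0],
  [0,0.0233,0,0],
  [0,0.0233,0,0],
  [0,0.0233,0,0],
  [0,0,0,0],
  [0,0,0,0],
])

```text
time: 17.62
eef_pos: [0.6616, -0.0978, 0.3548]
ee_rot: [[-0.065, 0.998, -0.004], [0.998, 0.065, -0.001], [-0.001, -0.004, -1.0]]
contact_force: [0.2, 0.6, 0.6]
grip_width: 0.004
grasp_force: 0.0
```

```bash
python3 - <<'E'
from h import *
c=cams.read_camera("side"); d=cams.read_camera("top")
cv2.imwrite("pics/p4.png",np.hstack([cv2.resize(k["img"][40:240,150:350,::-1],(400,400)) for k in (c,d)]))
o=get_obs(); print(o["eef_pos"],np.round(o["joints"],1),np.round(o["ee_rot"],3).tolist())
a=.069;R=np.array([[np.cos(a),-np.sin(a)],[np.sin(a),np.cos(a)]]); print("rel hinge",(o["eef_pos"][:2]-np.array([.5858,-.1036]))@R)
W=pts(c); Q=np.concatenate([(W[...,:2]-[.522,-.1085])@R,W[...,2:]],-1)
for r in spotter.trace("film_slide","side")[:1]:
    p=Q[r["mask"]]; print(r["p"],r["box"],np.round(np.nanpercentile(p,[2,50,98],axis=0),4).tolist())
for r in spotter.trace("film_slide","top")[:1]:
    W=pts(d); p=((W[...,:2]-[.522,-.1085])@R)[r["mask"]]; print(r["p"],r["box"],np.round(np.nanpercentile(p,[2,50,98],axis=0),4).tolist(),np.nanpercentile(W[...,2][r["mask"]],[2,50,98]))
E
```

```text
[ 0.66048184 -0.09865637  0.35629045] [-26.5  27.1  48.9  80.  -20.2  82.   25.7] [[-0.065, 0.998, -0.002], [0.998, 0.065, -0.0], [-0.0, -0.002, -1.0]]
rel hinge [ 0.07484497 -0.00021709]
0.85 [242.8, 166.1, 265.4, 189.7] [[-0.02, -0.0088, 0.0989], [0.0016, -0.0046, 0.1225], [0.0264, 0.0039, 0.1393]]
0.51 [214.5, 176.3, 224.5, 197.9] [[-0.0256, -0.0066], [-0.0044, -0.0013], [0.0211, 0.0061]] [0.04711787 0.13455824 0.13814212]
```

View pics/p4.png

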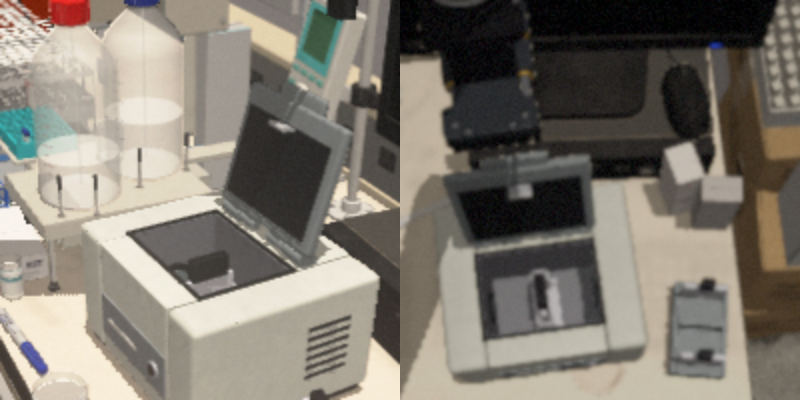

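The slide's grip sits level in the compartment (side view ~(205,265)) at the seated height. Before lowering, I check the space behind the lid in the initial depth maps.

```bash
python3 - <<'E'
from h import *
a=.069;R=np.array([[np.cos(a),-np.sin(a)],[np.sin(a),np.cos(a)]])
for n in ("side","top"):
    W=np.load(f"pics/{n}W.npy"); Q=np.concatenate([(W[...,:2]-[.5858,-.1036])@R,W[...,2:]],-1)
    for lo,hi in ((.02,.06),(.06,.1),(.1,.15),(.15,.2),(.2,.23)):
        s=(Q[...,0]>lo)&(Q[...,0]<hi)&(Q[...,2]>.2)&(Q[...,1]>-.15)&(Q[...,1]<.3); p=Q[s]
        if len(p): print(n,lo,len(p),np.round(np.percentile(p,[0,50,100],axis=0),3).tolist())
E
```

```text
side 0.02 2006 [[0.02, -0.081, 0.2], [0.029, 0.017, 0.266], [0.059, 0.3, 0.364]]
side 0.06 25 [[0.06, 0.27, 0.2], [0.062, 0.273, 0.243], [0.066, 0.291, 0.278]]
side 0.2 327 [[0.215, -0.15, 0.2], [0.226, 0.202, 0.224], [0.23, 0.269, 0.452]]
top 0.02 1530 [[0.02, -0.078, 0.2], [0.029, 0.035, 0.274], [0.06, 0.3, 0.336]]
top 0.06 19 [[0.06, 0.276, 0.249], [0.062, 0.291, 0.266], [0.069, 0.299, 0.275]]
top 0.1 744 [[0.139, 0.211, 0.427], [0.146, 0.245, 0.459], [0.15, 0.283, 0.497]]
top 0.15 2327 [[0.15, 0.206, 0.404], [0.159, 0.246, 0.505], [0.178, 0.3, 0.552]]
top 0.2 462 [[0.214, 0.184, 0.2], [0.225, 0.212, 0.223], [0.23, 0.278, 0.266]]
```

Call:
arm_command([
  [0,0,0.02,0],
  [0,0,0.02,0],
  [0,0,0.02,0],
  [0,0,0.02,0],
  [0,0,0.02,0],
  [0,0,0,0],
  [0,-0.01,0,0],
  [0,-0.01,0,0],
  [0,-0.01,0,0],
  [0,-0.01,0,0],
  [0,-0.01,0,0],
  [0,-0.01,0,0],
])

```text
time: 18.82
eef_pos: [0.6006, -0.1024, 0.2577]
ee_rot: [[-0.067, 0.998, 0.001], [0.998, 0.067, 0.0], [0.0, 0.001, -1.0]]
contact_force: [1.7, 0.2, 0.5]
grip_width: 0.002
grasp_force: 0.5
```

Call:
arm_command([
  [0,-0.01,0,0],
  [0,-0.01,0,0],
  [0,-0.01,0,0],
  [0,-0.01,0,0],
  [0,-0.01,0,0],
  [0,-0.01,0,0],
  [0,-0.01,0,0],
  [0,0,0,0],
  [0,0,0,0],
])

```text
time: 19.57
eef_pos: [0.5312, -0.1068, 0.2572]
ee_rot: [[-0.067, 0.998, 0.0], [0.998, 0.067, 0.001], [0.001, 0.0, -1.0]]
contact_force: [0.2, -0.1, 0.5]
grip_width: 0.008
grasp_force: 0.0
```

```bash
python3 - <<'E'
from h import *
c=cams.read_camera("side"); d=cams.read_camera("top")
cv2.imwrite("pics/p5.png",np.hstack([cv2.resize(k["img"][40:240,150:350,::-1],(400,400)) for k in (c,d)]))
o=get_obs(); a=.069;R=np.array([[np.cos(a),-np.sin(a)],[np.sin(a),np.cos(a)]]); print(o["eef_pos"],o["contact_force"],"rel hinge",(o["eef_pos"][:2]-np.array([.5858,-.1036]))@R,np.round(o["joints"],1),np.round(o["ee_rot"],3).tolist())
E
```

```text
[ 0.53207748 -0.10660729  0.25711924] [-0.69825254  0.02009841 -0.14598381] rel hinge [-0.05380202  0.00070378] [-34.2  16.6  51.3 105.6 -14.3  64.6  26.1] [[-0.068, 0.998, 0.0], [0.998, 0.068, 0.0], [0.0, 0.0, -1.0]]
```

View pics/p5.png

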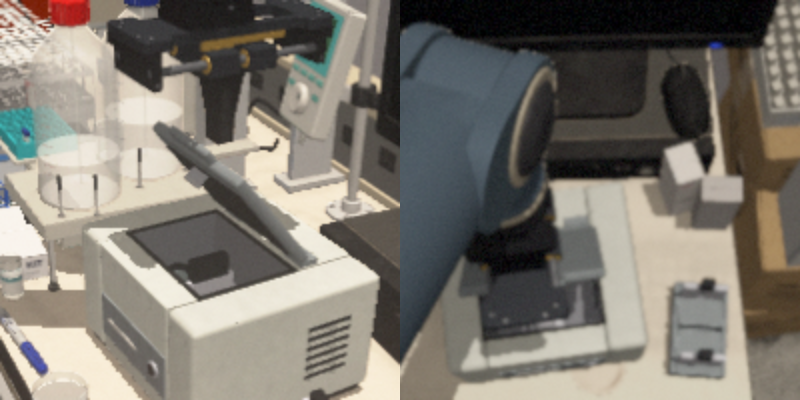

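The lid is past its balance (about 0.9 rad) and sinking on its own; I wait, then go over the press point.

Call:
arm_command([
  [0,0,-0.015,0],
  [0,0,-0.015,0],
  [0,0,0,0],
  [0,0,0,0],
  [0,0,0,0],
  [0,0,0,0],
  [0,0,0,0],
  [0,0,0,0],
  [0,0,0,0],
  [0,0,0,0],
  [0,0,0,0],
  [0,0,0,0],
  [0,0,0,0],
  [0,-0.016,0,0],
  [0,-0.016,0,0],
  [0,-0.016,0,0],
  [0,-0.016,0,0],
  [0,0,0,0],
  [0,0,0,0],
])

```text
time: 21.25
eef_pos: [0.4679, -0.1111, 0.2873]
ee_rot: [[-0.068, 0.998, 0.001], [0.998, 0.068, 0.002], [0.001, 0.001, -1.0]]
contact_force: [1.3, -0.1, 0.1]
grip_width: 0.008
grasp_force: 0.0
```

```bash
cat > lid.py <<'E'
from h import *
a=.069;R=np.array([[np.cos(a),-np.sin(a)],[np.sin(a),np.cos(a)]])
c=cams.read_camera("side"); W=pts(c); Q=np.concatenate([(W[...,:2]-[.5858,-.1036])@R,W[...,2:]],-1)
o=get_obs(); print(o["time"],o["eef_pos"],o["contact_force"],"rel hinge",(o["eef_pos"][:2]-np.array([.5858,-.1036]))@R,np.round(o["joints"],1))
s=(abs(Q[...,1])<.075)&(Q[...,0]<-.01)&(Q[...,0]>-.125)&(Q[...,2]<.2); s&=Q[...,2]>.145; p=Q[s]
f=np.polyfit(-p[:,0],p[:,2],1); k=abs(p[:,2]-np.polyval(f,-p[:,0]))<.005; f=np.polyfit(-p[k,0],p[k,2],1)
print("lid slope",np.arctan(f[0]),"z at hinge",f[1],"z at press",np.polyval(f,.118),len(p))
E
python3 lid.py
```

```text
21.3 [ 0.46855126 -0.11086834  0.28734735] [0.843271   0.28397858 0.52096472] rel hinge [-0.11747086  0.0008327 ] [-40.4   5.7  53.6 110.5  -5.1  66.1  19.1]
lid slope 0.08099358704830739 z at hinge 0.15754614874914785 z at press 0.16712434538536763 2009
```

Call:
arm_command([
  [0,0,0.019,0],
  [0,0,0.019,0],
  [0,0,0.019,0],
  [0,0,0.019,0],
  [0,0,0.019,0],
  [0,0,0.015,0],
  [0,0,0,0],
  [0,0,0.002,0],
  [0,0,0.002,0],
  [0,0,0.002,0],
  [0,0,0,0],
])

```text
time: 22.22
eef_pos: [0.4684, -0.1112, 0.1714]
ee_rot: [[-0.068, 0.998, 0.001], [0.998, 0.068, 0.0], [0.0, 0.001, -1.0]]
contact_force: [1.2, -0.4, 0.4]
grip_width: 0.001
grasp_force: 0.0
```

Call:
arm_command([
  [0,0,0.002,0],
  [0,0,0.002,0],
  [0,0,0.002,0],
  [0,0,0.002,0],
  [0,0,0,0],
  [0,0,0,0],
])

```text
time: 22.72
eef_pos: [0.4679, -0.1111, 0.1631]
ee_rot: [[-0.067, 0.998, 0.0], [0.998, 0.067, 0.0], [0.0, 0.0, -1.0]]
contact_force: [-2.3, 0.6, 2.1]
grip_width: 0.002
grasp_force: 0.9
```

Call:
arm_command([
  [0,0,0.002,0],
  [0,0,0.002,0],
  [0,0,0.002,0],
  [0,0,0.002,0],
  [0,0,0,0],
  [0,0,0,0],
])

```text
time: 23.22
eef_pos: [0.4679, -0.1111, 0.1553]
ee_rot: [[-0.067, 0.998, -0.0], [0.998, 0.067, 0.001], [0.001, -0.0, -1.0]]
contact_force: [-2.2, 1.4, 7.0]
grip_width: 0.004
grasp_force: 3.4
```

Call:
arm_command([
  [0,0,0.001,0],
  [0,0,0.001,0],
  [0,0,0,0],
  [0,0,0,0],
  [0,0,0,0],
])

```text
time: 23.63
eef_pos: [0.468, -0.1112, 0.155]
ee_rot: [[-0.067, 0.998, -0.001], [0.998, 0.067, 0.003], [0.003, -0.0, -1.0]]
contact_force: [-7.6, 2.4, 23.4]
grip_width: 0.003
grasp_force: 12.0
```

Call:
arm_command([
  [0,0,-0.01,0],
  [0,0,-0.02,0],
  [0,0,-0.03,0],
  [0,0,-0.03,0],
  [0,0,-0.03,0],
  [0,0,-0.03,0],
  [0,0,0,0],
  [0,0,0,0],
  [0,0,0,0],
])

```text
time: 24.38
eef_pos: [0.4675, -0.1109, 0.3023]
ee_rot: [[-0.068, 0.998, -0.001], [0.998, 0.068, 0.0], [0.001, -0.001, -1.0]]
contact_force: [-0.3, -0.5, -0.2]
grip_width: 0.008
grasp_force: 0.0
```

```bash
python3 lid.py; python3 - <<'E'
from h import *
W0=np.load("pics/sideW.npy"); c=cams.read_camera("side"); W=pts(c)
for l in ("blank_slide","slit_slide"):
    for r in spotter.trace(l,"side")[:1]: print(l,r["p"],r["box"],np.round(np.nanmedian(W[r["mask"]],axis=0),3))
cv2.imwrite("pics/f.png",c["img"][40:330,150:400,::-1])
E
```

```text
24.4333 [ 0.46714319 -0.11083413  0.30180314] [-0.93187999 -0.15360838 -0.69822115] rel hinge [-0.11887322  0.0009639 ] [-41.9   4.7  54.6 109.3  -4.1  68.2  18.1]
lid slope -0.0011150794525354485 z at hinge 0.15737081046385618 z at press 0.1572392310339216 2146
blank_slide 0.65 [251.5, 244.6, 271.6, 293.0] [ 0.431 -0.312  0.072]
```

View pics/f.png

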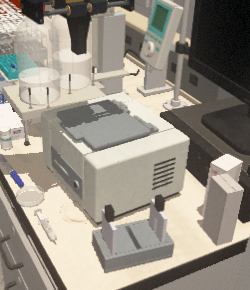

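The lid is level (slope about 0 in the depth data, top face around (105,120)), the two other slides still stand in the rack at about (108,225) and (157,215), and the gripper is clear of everything.

```bash
python3 -c "
from cell import bot; print(bot.hand_in())"
```

```text
the job is handed in; nothing more can be done
None
```

The job is handed in at about 24.5 s (no verdict was returned): the reference slide stands on the bottom of the mount, released. The lid is pressed past its catch and measures level, and the other two slides still stand in the rack.

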